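Seat the mounting plate on its locating pins and close the clamp

ROBOT

A 7-joint arm with a two-finger parallel gripper is mounted at the origin on a cart in front of the work surface, level with it; the furniture and walls round the work are solid. World frame = base frame: x ahead of the robot, y to its left, z up, the work surface at z = 0. Lengths are in m, angles in rad, forces in N, time in s.
With the tool pointing down it reaches from about 0.425 to 0.925 m from the base axis. Payload 6.8 kg.
Tool frame: the origin (TCP) lies at the very end of the fingers, on their centre line; the grasp point (between the pads) lies 19 mm behind it; z points along the fingers, y is the direction in which the jaws open and shut (so a half turn about z gives the same grasp; the last joint's range is limited). The gripper opens to 85 mm and grips with 20 to 120 N. Pads are 22 mm wide; open, the fingers measure 114 mm over their backs; the gripper's body (76 mm by 85 mm) begins 54 mm behind the grasp point. The pads swing forward as they close: fully open they stand 13 mm farther back than shut.
Start: joints at [1.133, 0.477, 0.022, 1.555, -0.011, 1.109, -0.083], TCP at [0.219, -0.639, 0.231] pointing down, gripper open.
Joint ranges: [-2.96, 2.96], [-0.34, 2.1], [-1.41, 1.46], [0.24, 2.44], [-1.37, 4.51], [0.17, 1.92], [-2.96, 2.96]. Speed limits (rad/s): [2.39, 2.39, 3.14, 3.14, 3.14, 3.14, 3.14].

INTERFACE

Orientations are given as a rotation vector (axis times angle).
In Python, from bench import monitor, viewer, job gives the robot as it stands. The module is installed in compiled form; this text tells all that it offers.
- The arm moves only by the tool drive_tool, never from a script. Its argument "commands" is a list of rows, each an object with "linear": the shift along the tool's x, y, z in m, a list of three; "dr": the turn, a rotation vector about the tool's x, y, z in degrees, a list of three; "jaw": the closure, from 0 (fully open) to 1 (shut). A call has 1 to 8 rows; each row shifts and turns the pose as measured when the row begins, along the tool's axes as they then stand; what a row does not reach is not made up. A row lasts 1/8 s, in which the tool goes at most 62.5 mm and 10.7 degrees, less where a joint would pass 70% of its speed; a pose out of reach is approached as far as the arm can. A call is refused whole if a number of a shift passes 0.0625 or a number of a turn 10.7, either way. A call with a gripper value outside its range is refused whole. The fingers move at their own pace and stop on an object; "force" is the grip in N (left out, the last holds). Time passes only in rows, so rows that do not move let the fingers close. It gives the time, the measured TCP pose, the force and the opening at its end, in the units of the state.
- monitor.get_obs(): the state, without advancing time (a new reading comes with each control period).
- viewer.grab_frame(name): name is "side" or "top" or "wrist"; returns the picture (400x640x3 uint8, red, green, blue); there is no depth.
- viewer.calibration(name): a dict with "K" (3x3 intrinsics, pixels), "R" (3x3) and "t" (3): a world point X has camera coordinates R X + t. Camera axes: x right, y down, z forward; pixel columns grow to the right and rows downward; lengths in m; the calibration is good to about 2 mm. A picture is of the moment at which its call begins: read the wrist's pose just before it. calibration takes no time and is no camera call; for the wrist camera it gives the pose at the moment of the call.
- job.hand_in(): hands the job in, once; it reports no verdict.
The state is a dict: "clock": time; "joints": joint angles; "qvel": joint speeds; "tau": joint torques, N m; "tcp_pos": TCP position; "orientation": TCP orientation; "contact_force": force on the tool from outside, world axes, zero at the start; "moment": the same for the moment, N m; "grip_width": finger opening in m.
Only numpy, scipy, OpenCV 4.12 (cv2) and the standard library are available. Lean on these libraries where they do the work, as an engineer would, in place of code of your own. Each camera call takes 0.05 s, during which the arm holds its last target.

TASK

The aluminium mounting plate is riding on top of the locating pins of the blue fixture block. Nudge it sideways with the fingertips until its holes drop over the two pins and it lies flat on the block, then push the clamp's red knob round so that the arm swings in over the plate as far as its stop. Only push with the fingertips: the plate must not be lifted, so do not grip it, and leave the other things on the bench where they are.

Things in the scene. Friction and masses are not known exactly. Their poses are not given: they have to be found in the camera images.
- fixture: Blue block, 180 x 190 x 15 mm (x, y, height), fixed; top face 15 mm above the bench. Origin: on the bench, under the centre of the seated plate, which then lies square to the block; the block reaches from -85 to +95 mm along its x, +-95 mm along y. x points away from the robot (turned up to 0.3 rad), z up. Clamp pivot post at x = +73, y = -25 mm.
- pin_left (a point): Top of a steel locating pin, 10 mm dia., tapered to 5 mm at the top, 8 mm high, on the block at its x = -42, y = +50 mm. Under the plate at the start.
- pin_right (a point): Top of the other, equal pin, at the block's x = -42, y = -50 mm.
- boss (a point): Top of the brass port boss, 18 mm dia., 8 mm high, on the block at its x = +12, y = 0; it enters the plate's wide opening.
- plate: Loose aluminium plate, 110 x 140 x 8 mm (x, y, thickness), 0.3 to 0.6 kg. Origin: centre of its underside, z up; x roughly as the block's (within 0.15 rad). Two 14 mm holes at x = -42, y = +-50 mm; 29 mm opening at x = +12, y = 0. Starts level on pins and boss, underside 23 mm above the bench, 14 to 28 mm from home towards the block's -x and up to 18 mm to either side.
- plate_mid (a point): Middle of the plate's top face, over its origin: 31 mm above the bench while it rides, 23 mm seated. Near home the far edge sinks first, as the boss enters the opening; the near edge drops once the holes meet the pins. The two dark discs near its far corners are screw heads, not holes.
- clamp (a joint): Swing clamp, rad about a vertical pivot, growing counter-clockwise from above: -0.2 to 0 = open, arm along the block's +y behind the plate's far edge; 1.57 = stop, arm along the block's -x over the plate. Arm 16 mm wide, 25 to 35 mm above the bench: passes over a seated plate, strikes a riding one. Light friction (1 N at the knob); stays where left.
- clamp_knob (a point): Middle of the top of the upright red knob on the clamp arm's end: 16 mm dia. (10 mm at its foot), from 35 to 60 mm above the bench, 65 mm from the pivot axis. The point lies 60 mm above the bench.
- gauge: Bystander: pressure gauge with brass stem, loose on the bench; leave it alone. Origin: centre of its underside.
- adapter_brass: Bystander: brass pipe adapter, loose on the bench; leave it alone. Origin: centre of its underside.
- adapter_steel: Bystander: steel pipe adapter, loose on the bench; leave it alone. Origin: centre of its underside.
- tape_roll: Bystander: blue roll of sealing tape, loose on the bench; leave it alone. Origin: centre of its underside.
- spanner: Bystander: open-ended spanner, loose on the bench; leave it alone. Origin: centre of its underside.
- hex_keys: Bystander: red hex key set, loose on the bench; leave it alone. Origin: centre of its underside.
- brush_red: Bystander: brush with a red handle, loose on the bench; leave it alone. Origin: centre of its underside.

How it is judged:
On the way, in this order (a step that is already met when the one before it is completed fails the run):
1. the plate has dropped over both pins and lies flat (z of plate in the frame of fixture below 0.0175 m and horizontal distance between plate and fixture below 0.005 m and angle between the z axis of plate and the z axis of fixture, either way round below 0.03 rad and angle between the x axis of plate and the x axis of fixture, either way round below 0.08 rad), for 0.2 s.
2. the clamp arm is swung in over the plate (value of joint clamp above 1.4 rad), for 0.2 s.
At the end, for the whole second after the job is handed in: The plate lies flat on the block over both pins (underside within 2.5 mm of the block's top, centre within 5 mm of home, tilt under 0.03 rad, turned less than 0.08 rad), at rest, and the clamp is turned past 1.4 rad (all of step 1 and value of joint clamp above 1.4 rad and linear speed of plate below 0.02 m/s); the robot touches nothing.
It fails at once if the plate is lifted more than 12 mm above where it rode (height (world z) of plate above 0.035 m).
It fails at once if something else on the bench is moved more than 20 mm (distance of any of gauge, adapter_brass, adapter_steel, tape_roll, spanner, hex_keys, brush_red from where it was at the start of the episode above 0.02 m).
It also fails if it takes over 59 s, if anything falls off the work surface, if the arm or the gripper's body presses on something with over 40 N, if the wrist force passes 120 N, or if a joint passes its speed limit or range.

## Working session

There is one attempt and no reset: what is moved stays moved. The work goes in short steps, Python scripts to look and compute and a tool call to move; the robot and the scene stay as the last step left them, time stands still between calls to the robot, and variables do not carry over. Pictures are saved under pics/ and viewed, and the job is handed in when it is done.

Besides the shell and the picture viewer there is one more tool, called as name(argument=value, ...), one argument or row to a line, values as JSON. drive_tool: Moves the arm, as the interface text tells. Its arguments: {"type":"object","properties":{"commands":{"type":"array"},"force":{"type":"number"}},"required":["commands"]}

```bash
mkdir -p pics; cat > h.py <<'E'
import numpy as np, cv2
from bench import monitor, viewer, job
def save(n,f):
    im=viewer.grab_frame(n); cv2.imwrite('pics/'+f,im[:,:,::-1]); return im
def ray(n,uv,z,cal=None):
    c=cal or viewer.calibration(n);K,R,t=map(np.array,(c['K'],c['R'],c['t']))
    d=R.T@np.linalg.solve(K,np.array([uv[0],uv[1],1.])); o=-R.T@t
    return o+d*(z-o[2])/d[2]
def proj(n,X):
    c=viewer.calibration(n);K,R,t=map(np.array,(c['K'],c['R'],c['t']))
    p=K@(R@np.array(X)+t);return p[:2]/p[2]
E
python3 - <<'E'
from h import *
o=monitor.get_obs();print(o)
for n in('side','top'):
    save(n,n+'0.png');c=viewer.calibration(n);print(n,-np.array(c['R']).T@c['t'],c['K'])
E
```

```text
{'clock': 0.0, 'joints': array([ 1.13290202,  0.47782023,  0.02233727,  1.55644255, -0.01149748,
        1.10931152, -0.08315427]), 'qvel': array([ 0.00088178, -0.00050329,  0.00116934,  0.00018972, -0.00034463,
       -0.00023663,  0.00023579]), 'tau': array([-9.42282968e-04, -5.96451795e+01,  1.60725430e+00, -2.81193370e+01,
        1.22981763e-02,  9.34686977e-03,  2.76039458e-05]), 'tcp_pos': array([ 0.21839219, -0.63806704,  0.23031594]), 'orientation': array([-3.09720942e+00, -5.15354357e-01,  6.92701240e-04]), 'contact_force': array([-0.19594882,  0.17654591,  0.22394512]), 'moment': array([-0.00043026,  0.01014541,  0.0323091 ]), 'grip_width': 0.08526397562345583}
side [0.46578826 0.71500769 0.56428057] [[410.4986483    0.         325.19600189]
 [  0.         410.4986483  205.20544283]
 [  0.           0.           1.        ]]
top [0.41403257 0.05170261 1.02715173] [[421.12150898   0.         326.79460034]
 [  0.         421.12150898 198.00911213]
 [  0.           0.           1.        ]]
```

View pics/top0.png

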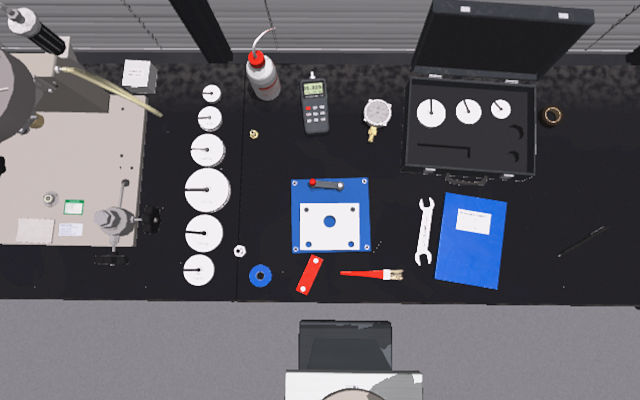

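View pics/side0.png

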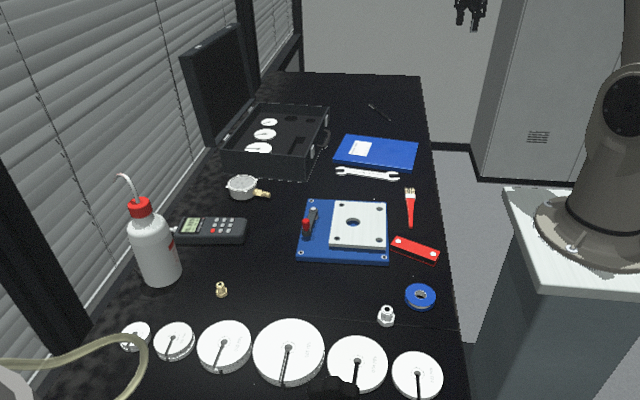

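The top view shows the block around (330,215), the plate around (330,227), the red knob at (312,182) and the clamp pivot at (340,185). I'll zoom in to measure them.

```bash
python3 - <<'E'
import cv2
a=cv2.imread('pics/top0.png')[170:260,280:380]
cv2.imwrite('pics/top0z.png',cv2.resize(a,None,fx=6.5,fy=6.5,interpolation=cv2.INTER_CUBIC))
a=cv2.imread('pics/side0.png')[190:270,290:400]
cv2.imwrite('pics/side0z.png',cv2.resize(a,None,fx=7,fy=7,interpolation=cv2.INTER_CUBIC))
E
```

```text
(no output)
```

View pics/top0z.png

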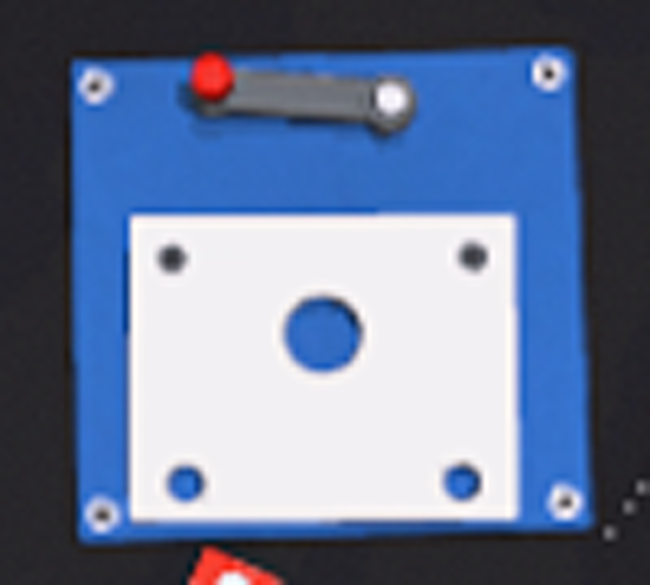

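View pics/side0z.png

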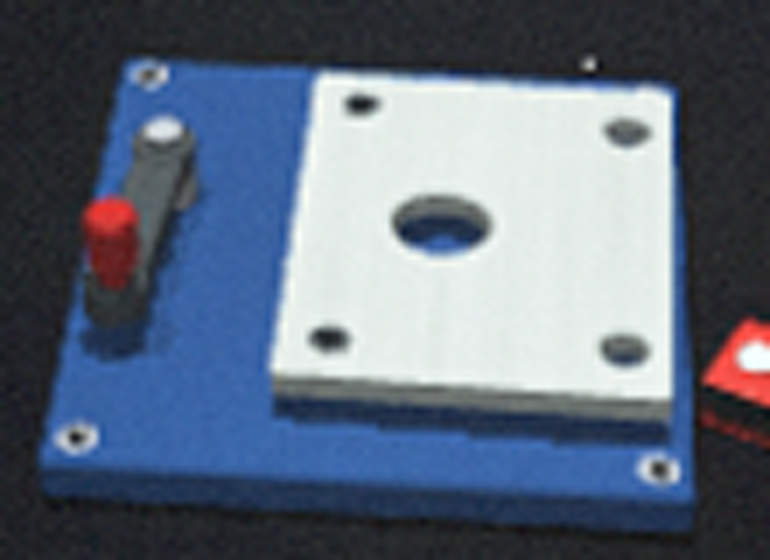

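```bash
cat > meas.py <<'E'
from h import *
def meas(a,n='top',zp=0.031,box=(280,170,380,260),cal=None,plate_only=False):
    # a RGB
    x0,y0,x1,y1=box
    s=8
    z=cv2.resize(a[y0:y1,x0:x1],None,fx=s,fy=s,interpolation=cv2.INTER_CUBIC).astype(int)
    r,g,b=z[...,0],z[...,1],z[...,2]
    white=((r>165)&(g>165)).astype(np.uint8)
    blue=((b>95)&(b>r+35)).astype(np.uint8)
    out={}
    def big(m):
        cs,_=cv2.findContours(m,cv2.RETR_EXTERNAL,cv2.CHAIN_APPROX_NONE)
        return max(cs,key=cv2.contourArea)[:,0,:]
    for name,m,h in(('plate',white,zp),('block',blue,0.015)):
        c=big(m)
        P=np.array([ray(n,((u+.5)/s-.5+x0,(v+.5)/s-.5+y0),h,cal)[:2] for u,v in c])
        hull=cv2.convexHull((P*1000).astype(np.float32))
        (cx,cy),(w,hh),ang=cv2.minAreaRect(hull)
        # edge line fits
        rect=cv2.boxPoints(((cx,cy),(w,hh),ang)); Q=P*1000; L=[]
        for i in range(4):
            p,q=rect[i],rect[(i+1)%4];d=(q-p)/np.linalg.norm(q-p);nn=np.array([-d[1],d[0]])
            al=(Q-p)@d;of=(Q-p)@nn;k=(abs(of)<5)&(al>12)&(al<np.linalg.norm(q-p)-12)
            f=cv2.fitLine(Q[k].astype(np.float32),cv2.DIST_HUBER,0,.01,.01).ravel();L.append(f)
        cor=[]
        for i in range(4):
            f,g2=L[i],L[(i+1)%4];A=np.array([f[:2],-g2[:2]]).T
            t=np.linalg.solve(A,g2[2:]-f[2:]);cor.append(f[2:]+t[0]*f[:2])
        cor=np.array(cor);
        ctr=cor.mean(0)
        e=[np.roll(cor,-1,0)[i]-cor[i] for i in range(4)]
        angs=[np.degrees(np.arctan2(v[1],v[0])) for v in e]
        angs=[(t+45)%90-45 for t in angs]
        out[name]=(ctr,angs,[np.linalg.norm(v) for v in e],cor)
        print(name,ctr.round(1),'ang',np.round(angs,2),'len',np.round(out[name][2],1)); print(cor.round(1).tolist())
    return out
E
python3 - <<'E'
from meas import *
a=cv2.imread('pics/top0.png')[:,:,::-1]
o=meas(a)
th=np.radians(np.mean(o['block'][1]));c=o['block'][0];ex=np.array([np.cos(th),np.sin(th)]);ey=np.array([-ex[1],ex[0]])
home=c-5*ex;print('th',np.degrees(th),'home',home)
d=o['plate'][0]-home;print('plate in fixture',d@ex,d@ey)
piv=home+73*ex-25*ey
print('piv',piv)
for uv,h in(((211,74),.060),((391,97),.035)):
    p=ray('top',((uv[0]+.5)/6.5-.5+280,(uv[1]+.5)/6.5-.5+170),h)[:2]*1000;q=p-home;print(p,q@ex,q@ey,np.linalg.norm(p-piv))
# holes check
for uv in((185,483),(462,482),(322,334),(172,258),(473,257)):
    p=ray('top',((uv[0]+.5)/6.5-.5+280,(uv[1]+.5)/6.5-.5+170),.031)[:2]*1000;print('hole',p)
E
```

```text
plate [488.  60.] ang [0.71 0.69 0.85 0.98] len [110.2 140.5 110.9 140.2]
[[433.8999938964844, -10.899999618530273], [544.0999755859375, -9.5], [542.4000244140625, 131.0], [431.5, 129.3000030517578]]Traceback (most recent call last):
  File "<stdin>", line 3, in <module>
  File "meas.py", line 16, in meas
    P=np.array([ray(n,((u+.5)/s-.5+x0,(v+.5)/s-.5+y0),h,cal)[:2] for u,v in c])
                ~~~^^^^^^^^^^^^^^^^^^^^^^^^^^^^^^^^^^^^^^^^^
  File "h.py", line 6, in ray
    c=cal or viewer.calibration(n);K,R,t=map(np.array,(c['K'],c['R'],c['t']))
             ~~~~~~~~~~~~~~~~~~^^^
ValueError: time passes only in moves, steps and waits
```

```bash
sed -i "s/^    # a RGB/    cal=cal or viewer.calibration(n)/" meas.py
cat > run1.py <<'E'
from meas import *
import sys
cal=viewer.calibration('top')
a=cv2.imread('pics/top0.png')[:,:,::-1]
o=meas(a,cal=cal)
th=np.radians(np.mean(o['block'][1]));c=o['block'][0];ex=np.array([np.cos(th),np.sin(th)]);ey=np.array([-ex[1],ex[0]])
home=c-5*ex;print('th',np.degrees(th),'home',home)
d=o['plate'][0]-home;print('plate in fixture',d@ex,d@ey)
piv=home+73*ex-25*ey
print('piv',piv)
for uv,h in(((211,74),.060),((391,97),.035)):
    p=ray('top',((uv[0]+.5)/6.5-.5+280,(uv[1]+.5)/6.5-.5+170),h,cal)[:2]*1000;q=p-home;print(p,q@ex,q@ey,np.linalg.norm(p-piv))
for uv in((185,483),(462,482),(322,334),(172,258),(473,257)):
    p=ray('top',((uv[0]+.5)/6.5-.5+280,(uv[1]+.5)/6.5-.5+170),.031,cal)[:2]*1000;print('hole',p)
E
python3 run1.py
```

```text
plate [488.  60.] ang [0.71 0.69 0.85 0.98] len [110.2 140.5 110.9 140.2]
[[433.8999938964844, -10.899999618530273], [544.0999755859375, -9.5], [542.4000244140625, 131.0], [431.5, 129.3000030517578]]
block [516.9  58.5] ang [2.12 2.16 2.08 2.15] len [179.8 189.4 179.8 189.6]
[[430.70001220703125, -39.5], [610.2999877929688, -32.900001525878906], [603.2000122070312, 156.39999389648438], [423.6000061035156, 149.89999389648438]]
th 2.1259553 home [511.93668   58.286007]
plate in fixture -23.885128 2.5739584
piv [585.81384   36.011253]
[590.45543419 100.86014578] 80.04406032077917 39.632070332298134 65.01479230942132
[586.94979499  35.79585628] 74.12718247869999 -25.257387845677258 1.1561934687808297
hole [445.20957736 109.46721477]
hole [446.56045298   9.20763475]
hole [499.75029833  60.36186823]
hole [527.15547097 115.59043953]
hole [528.49221396   5.38111037]
```

```bash
cat >> h.py <<'E'
from scipy.spatial.transform import Rotation as Rn
TH=np.radians(2.126);HOME=np.array([511.94,58.29])/1000
EX=np.array([np.cos(TH),np.sin(TH)]);EY=np.array([-EX[1],EX[0]])
def F2W(x,y): return HOME+(x*EX+y*EY)/1000
def W2F(p): d=(np.array(p)[:2]-HOME)*1000; return np.array([d@EX,d@EY])
def st(tx=None,ty=None,tz=None):
    o=monitor.get_obs();R=Rn.from_rotvec(o['orientation']);M=R.as_matrix();p=o['tcp_pos']
    print('t',round(o['clock'],2),'F',W2F(p).round(1),'z',round(p[2]*1000,1),'f',o['contact_force'].round(1),'w',round(o['grip_width'],4))
    Rt=np.array([[EX[0],-EY[0],0],[EX[1],-EY[1],0],[0,0,-1]])
    print('turn deg (tool)',np.degrees(Rn.from_matrix(M.T@Rt).as_rotvec()).round(2))
    if tx is not None:
        d=np.array([*F2W(tx,ty),tz/1000])-p;print('tool shift mm',(M.T@d*1000).round(1))
E
python3 - <<'E'
from h import *
print('via');st(-75,-350,230);print('dest');st(-24,120,120)
for n,b in(('top',(285,245,345,305)),('side',(380,220,450,275))):
    a=cv2.imread(f'pics/{n}0.png')[b[1]:b[3],b[0]:b[2]]
    cv2.imwrite(f'pics/hex_{n}.png',cv2.resize(a,None,fx=8,fy=8,interpolation=cv2.INTER_CUBIC))
E
```

```text
via
t 0.1 F [-319.2 -685.1] z 230.5 f [-0.1 -0.7  0.1] w 0.0854
turn deg (tool) [-0.09  0.02 16.77]
tool shift mm [ 330.4 -250.4    0.8]
dest
t 0.1 F [-319.2 -685.1] z 230.5 f [-0.1 -0.7  0.1] w 0.0854
turn deg (tool) [-0.09  0.02 16.77]
tool shift mm [ 514.9 -685.5  111.5]
```

View pics/hex_top.png

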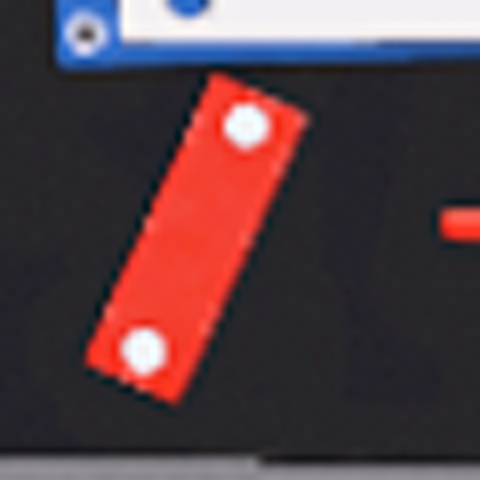

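View pics/hex_side.png

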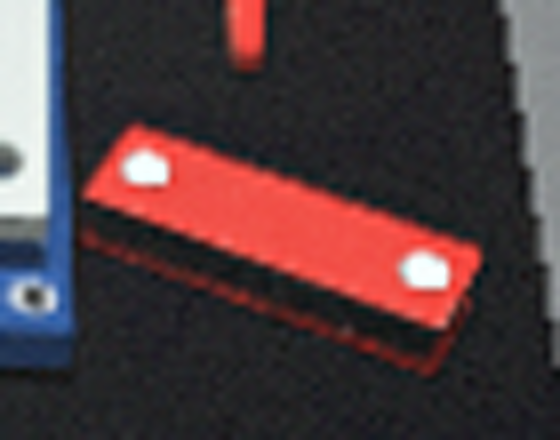

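```bash
python3 - <<'E'
from h import *
ct=viewer.calibration('top');cs=viewer.calibration('side')
def f(u,v,x0,y0):return((u+.5)/8-.5+x0,(v+.5)/8-.5+y0)
for a,b in(((245,125),(147,168)),((144,351),(425,270))):
    best=min((np.linalg.norm((ray('top',f(*a,285,245),z,ct)-ray('side',f(*b,380,220),z,cs))),z) for z in np.arange(0,.04,.001));print(best)
for uv in((213,72),(310,120),(85,362),(180,405)):
    print(W2F(ray('top',f(*uv,285,245),.018,ct)).round(1))
E
```

```text
(np.float64(0.0007013612443106509), np.float64(0.017))
(np.float64(2.2544932748588233e-05), np.float64(0.017))
[-87.4  47.3]
[-102.3   18.9]
[-170.9   86.8]
[-183.9   59.1]
```

drive_tool(
  commands=[
    {"linear": [0.041,-0.031,0],"dr": [0,0,2.1],"jaw": 1},
    {"linear": [0.041,-0.031,0],"dr": [0,0,2.1],"jaw": 1},
    {"linear": [0.041,-0.031,0],"dr": [0,0,2.1],"jaw": 1},
    {"linear": [0.041,-0.031,0],"dr": [0,0,2.1],"jaw": 1},
    {"linear": [0.035,-0.04,0],"dr": [0,0,2.1],"jaw": 1},
    {"linear": [0.035,-0.04,0],"dr": [0,0,2.1],"jaw": 1},
    {"linear": [0.035,-0.04,0],"dr": [0,0,2.1],"jaw": 1},
    {"linear": [0.035,-0.04,0],"dr": [0,0,2.1],"jaw": 1},
  ],
  force=30,
)

```text
clock: 1.1
tcp_pos: [0.4648, -0.2923, 0.2269]
orientation: [-3.138, -0.027, 0.009]
contact_force: [0.1, -0.7, 0.1]
grip_width: -0.0001
```

```bash
python3 -c "
from h import *
st(-24,110,120)"
```

```text
t 1.1 F [ -60.2 -348.6] z 226.9 f [ 0.1 -0.7  0.1] w -0.0001
turn deg (tool) [-0.2   0.32 -1.14]
tool shift mm [  27.6 -458.9  108.3]
```

drive_tool(
  commands=[
    {"linear": [0.004,-0.058,0.01],"dr": [0,0,-1.1],"jaw": 1},
    {"linear": [0.004,-0.058,0.01],"dr": [0,0,0],"jaw": 1},
    {"linear": [0.004,-0.058,0.01],"dr": [0,0,0],"jaw": 1},
    {"linear": [0.004,-0.058,0.01],"dr": [0,0,0],"jaw": 1},
    {"linear": [0.004,-0.058,0.01],"dr": [0,0,0],"jaw": 1},
    {"linear": [0.004,-0.058,0.01],"dr": [0,0,0],"jaw": 1},
    {"linear": [0.004,-0.058,0.02],"dr": [0,0,0],"jaw": 1},
    {"linear": [0.004,-0.055,0.02],"dr": [0,0,0],"jaw": 1},
  ],
)

```text
clock: 2.1
tcp_pos: [0.4822, 0.1835, 0.1264]
orientation: [-3.138, -0.056, 0.001]
contact_force: [1.1, -0.3, 0.1]
grip_width: 0.0
```

```bash
python3 -c "
from h import *
st(-24,110,21)
save('side','side1.png');save('top','top1.png')"
```

```text
t 2.1 F [-25.  126.2] z 126.4 f [ 1.1 -0.3  0.1] w 0.0
turn deg (tool) [-0.18  0.03 -0.07]
tool shift mm [  1.1  16.6 105.4]
```

View pics/side1.png

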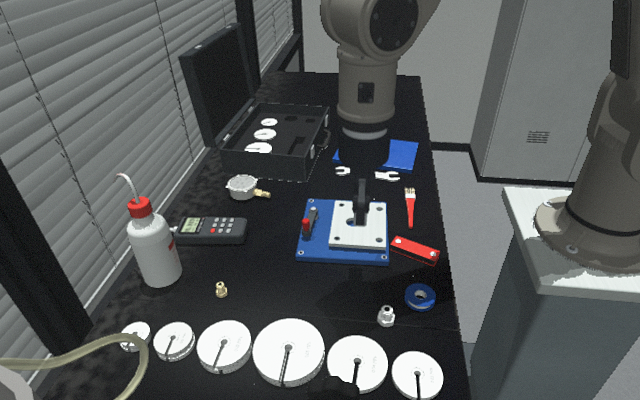

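View pics/top1.png

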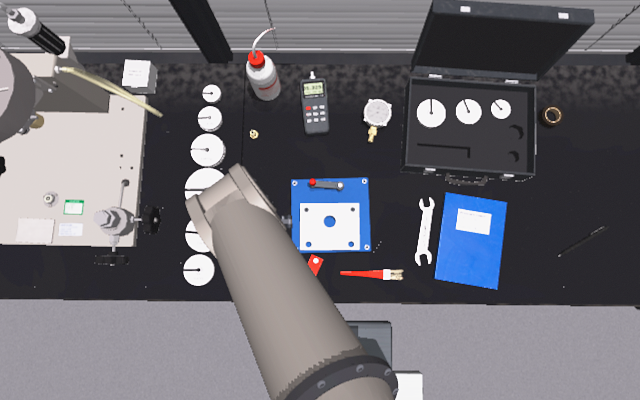

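drive_tool(
  commands=[
    {"linear": [0.001,0.01,0.045],"dr": [0,0,0],"jaw": 1},
    {"linear": [0,0.008,0.04],"dr": [0,0,0],"jaw": 1},
    {"linear": [0,0,0.016],"dr": [0,0,0],"jaw": 1},
    {"linear": [0,0,0.002],"dr": [0,0,0],"jaw": 1},
  ],
)

```text
clock: 2.7
tcp_pos: [0.4824, 0.1726, 0.0202]
orientation: [-3.134, -0.076, 0.004]
contact_force: [-0.2, 0.1, 0.1]
grip_width: -0.0004
```

```bash
python3 -c "
from h import *
st(-24,90,21)
save('side','side2.png');
a=cv2.imread('pics/side2.png')[150:280,280:410]
cv2.imwrite('pics/side2z.png',cv2.resize(a,None,fx=4.5,fy=4.5,interpolation=cv2.INTER_CUBIC))
"
```

```text
t 2.7 F [-25.3 115.3] z 20.2 f [-0.2  0.1  0.1] w -0.0004
turn deg (tool) [-0.4   0.13  0.66]
tool shift mm [ 1.  25.3 -1. ]
```

View pics/side2z.png

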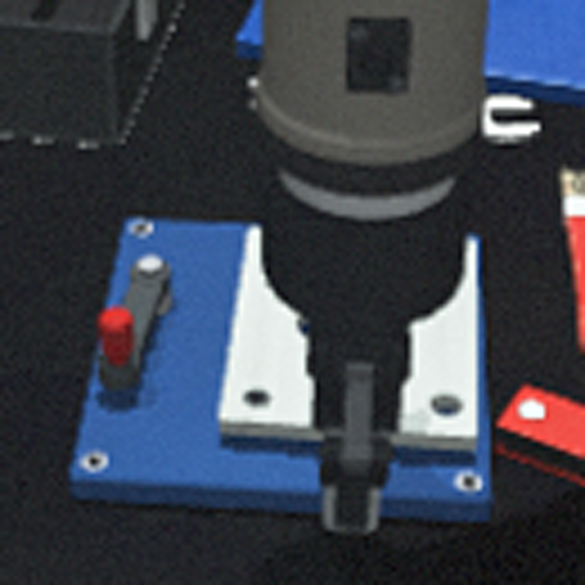

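drive_tool(
  commands=[
    {"linear": [0.001,0.015,0],"dr": [0,0,0.6],"jaw": 1},
    {"linear": [0,0.008,0],"dr": [0,0,0],"jaw": 1},
    {"linear": [0,0.002,0],"dr": [0,0,0],"jaw": 1},
    {"linear": [0,0,0],"dr": [0,0,0],"jaw": 1},
  ],
)

```text
clock: 3.25
tcp_pos: [0.4875, 0.146, 0.0238]
orientation: [-3.133, -0.056, -0.006]
contact_force: [-0.9, -0.4, 0.2]
grip_width: -0.0001
```

```bash
cat > look.py <<'E'
from h import *
import sys
st()
n=sys.argv[1]
save('top',n+'t.png');save('side',n+'s.png')
a=cv2.imread('pics/'+n+'t.png')[165:265,275:385];b=cv2.imread('pics/'+n+'s.png')[170:270,290:400]
z=np.hstack([cv2.resize(a,(400,364),interpolation=cv2.INTER_CUBIC),cv2.resize(b,(400,364),interpolation=cv2.INTER_CUBIC)])
cv2.imwrite('pics/'+n+'.png',z)
E
python3 look.py a1
```

```text
t 3.25 F [-21.1  88.6] z 23.8 f [-0.9 -0.4  0.2] w -0.0001
turn deg (tool) [-0.49 -0.24 -0.07]
```

View pics/a1.png

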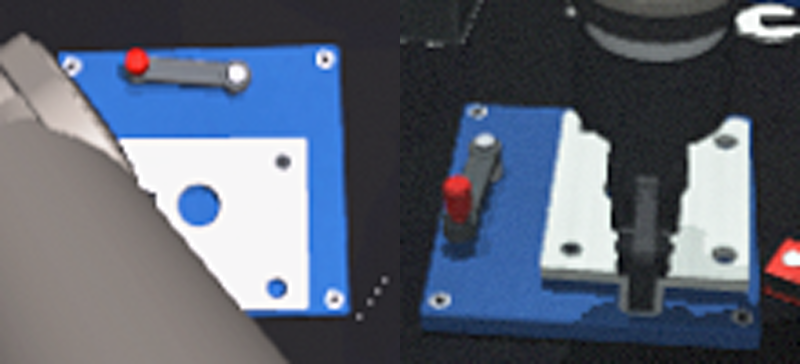

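drive_tool(
  commands=[
    {"linear": [-0.002,0,0.003],"dr": [0,0,0],"jaw": 1},
    {"linear": [0,0.002,0],"dr": [0,0,0],"jaw": 1},
    {"linear": [0,0.002,0],"dr": [0,0,0],"jaw": 1},
    {"linear": [0,0,0],"dr": [0,0,0],"jaw": 1},
  ],
)

```text
clock: 3.85
tcp_pos: [0.4851, 0.1429, 0.0202]
orientation: [-3.132, -0.059, -0.005]
contact_force: [-0.1, 1.4, 0.2]
grip_width: 0.0004
```

```bash
python3 look.py a2
```

```text
t 3.85 F [-23.7  85.6] z 20.2 f [-0.1  1.4  0.2] w 0.0004
turn deg (tool) [-0.51 -0.2   0.05]
```

View pics/a2.png

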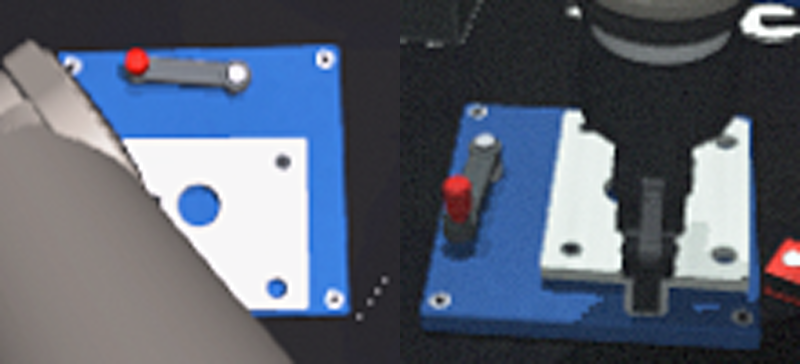

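```bash
cat > trk.py <<'E'
from h import *
import sys
def blobs(fn,z=.031):
    a=cv2.imread('pics/'+fn)[165:265,275:385];c=viewer.calibration('top')
    w=cv2.resize(a,None,fx=8,fy=8,interpolation=cv2.INTER_CUBIC).astype(int)
    m=(w[...,2]<140).astype(np.uint8)
    n,l,s,ce=cv2.connectedComponentsWithStats(m)
    for i in range(1,n):
        if 400<s[i,4]<12000 and s[i,2]<130 and s[i,3]<130:
            u,v=ce[i];u=(u+.5)/8-.5+275;v=(v+.5)/8-.5+165
            print(fn,s[i,4],W2F(ray('top',(u,v),z,c)).round(2))
for f in sys.argv[1:]:blobs(f)
E
python3 trk.py top0.png a1t.png a2t.png
```

```text
top0.png 720 [ 14.81 -53.48]
top0.png 696 [17.2  56.83]
top0.png 6899 [-12.04   2.21]
top0.png 1536 [-67.14 -46.68]
top0.png 1496 [-64.84  53.41]
a1t.png 583 [ 14.84 -53.57]
a1t.png 6591 [-12.04   2.17]
a1t.png 1399 [-67.17 -46.75]
a2t.png 582 [ 14.84 -53.56]
a2t.png 6596 [-12.04   2.17]
a2t.png 1398 [-67.17 -46.76]
```

drive_tool(
  commands=[
    {"linear": [0,0.003,0],"dr": [0,0,0],"jaw": 1},
    {"linear": [0,0.002,0],"dr": [0,0,0],"jaw": 1},
  ],
)

```text
clock: 4.2
tcp_pos: [0.4852, 0.1389, 0.0202]
orientation: [-3.131, -0.061, -0.006]
contact_force: [-0.2, 1.8, -0.9]
grip_width: 0.0
```

```bash
python3 look.py a3; python3 trk.py a3t.png
```

```text
t 4.2 F [-23.8  81.6] z 20.2 f [-0.2  1.8 -0.9] w 0.0
turn deg (tool) [-0.58 -0.21  0.11]
a3t.png 408 [ 44.15 128.62]
a3t.png 436 [ 18.15 113.58]
a3t.png 560 [ 16.76 -56.4 ]
a3t.png 6646 [-11.18  -1.28]
a3t.png 473 [-6.22 99.33]
a3t.png 1362 [-65.38 -50.76]
```

drive_tool(
  commands=[
    {"linear": [0,-0.015,0],"dr": [0,0,0],"jaw": 1},
    {"linear": [0,-0.005,-0.03],"dr": [0,0,0],"jaw": 0.5},
    {"linear": [0,0,-0.05],"dr": [0,0,0],"jaw": 0.3},
    {"linear": [-0.04,0.05,0],"dr": [0,0,0],"jaw": 0},
    {"linear": [-0.03,0.05,0],"dr": [0,0,0],"jaw": 0},
    {"linear": [0,0,0],"dr": [0,0,0],"jaw": 0},
  ],
)

```text
clock: 5.05
tcp_pos: [0.419, 0.0595, 0.1023]
orientation: [-3.13, -0.067, -0.01]
contact_force: [0.8, 0.9, -0.2]
grip_width: 0.0857
```

```bash
python3 look.py a4; python3 -c "
from h import *
st(-105,0,60)"
```

```text
t 5.05 F [-92.8   4.7] z 102.3 f [ 0.8  0.9 -0.2] w 0.0857
turn deg (tool) [-0.59 -0.38  0.32]
t 5.15 F [-90.    8.3] z 102.8 f [ 0.4 -0.2 -0. ] w 0.0853
turn deg (tool) [-0.74 -0.55  0.55]
tool shift mm [-15.5   8.7  42.5]
```

View pics/a4s.png

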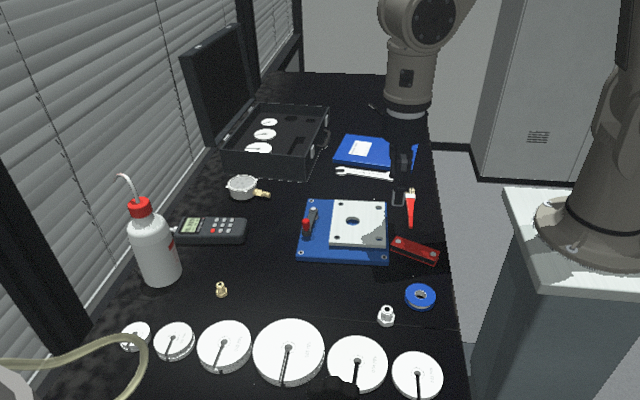

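```bash
python3 -c "
from h import *
for y in(-41,58):
  for z in(.103,.116):
    print(y,z,proj('side',[*F2W(-92,y),z]))
a=cv2.imread('pics/a4s.png')[130:230,350:460]
cv2.imwrite('pics/a4z.png',cv2.resize(a,None,fx=7,fy=6,interpolation=cv2.INTER_CUBIC))
"
```

```text
-41 0.103 [394.07762818 182.19727315]
-41 0.116 [394.66132093 176.77258083]
58 0.103 [396.37009439 212.27063987]
58 0.116 [397.03999168 206.58596264]
```

View pics/a4z.png

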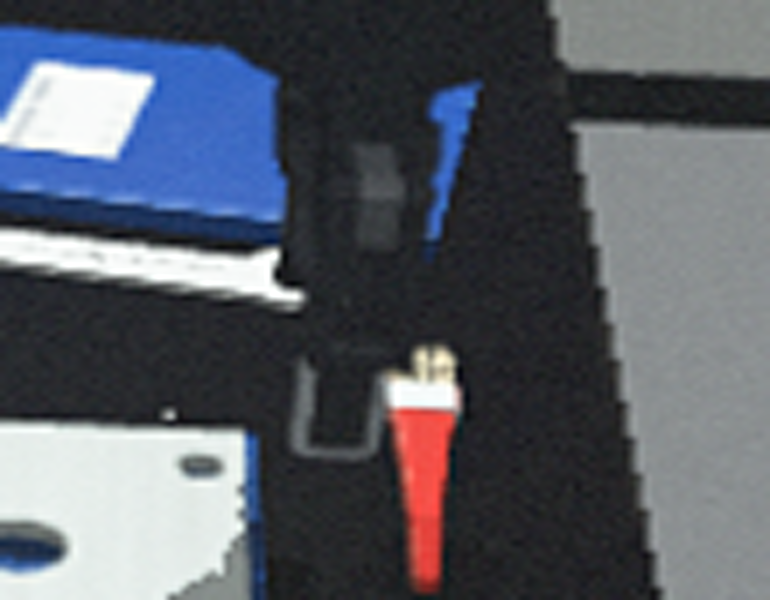

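drive_tool(
  commands=[
    {"linear": [-0.018,0.009,0],"dr": [-0.7,-0.5,0.5],"jaw": 0},
    {"linear": [0,0,0.04],"dr": [0,0,0],"jaw": 0},
    {"linear": [0,0,0.04],"dr": [0,0,0],"jaw": 0},
    {"linear": [0,0,0],"dr": [0,0,0],"jaw": 0},
  ],
)

```text
clock: 5.65
tcp_pos: [0.4044, 0.0571, 0.0216]
orientation: [-3.14, -0.068, -0.004]
contact_force: [0.4, 0.8, 0.3]
grip_width: 0.0856
```

```bash
python3 look.py a5; python3 -c "
from h import *
st(-105,-1,8)"
```

```text
t 5.65 F [-107.5    2.8] z 21.6 f [0.4 0.8 0.3] w 0.0856
turn deg (tool) [-0.05 -0.13  0.36]
t 5.75 F [-105.3    3. ] z 23.8 f [-0.6  0.1  0.4] w 0.0854
turn deg (tool) [-0.1  -0.42  0.32]
tool shift mm [ 0.1  4.1 15.8]
```

View pics/a5.png

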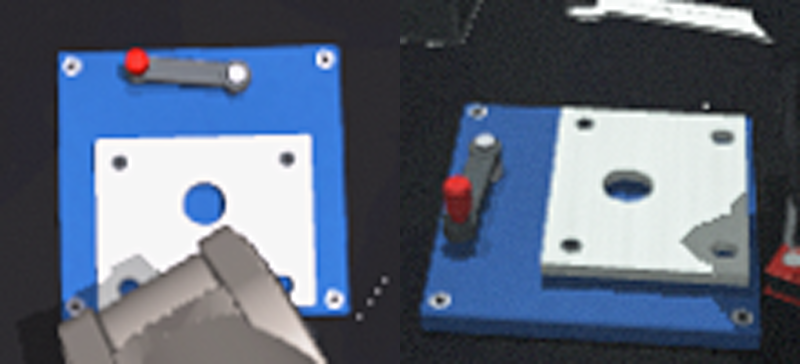

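drive_tool(
  commands=[
    {"linear": [-0.001,0.003,0.013],"dr": [0,-0.3,0.3],"jaw": 0},
    {"linear": [0.005,0,0.001],"dr": [0,0,0],"jaw": 0},
    {"linear": [0.005,0,0.001],"dr": [0,0,0],"jaw": 0},
    {"linear": [0.004,0,0],"dr": [0,0,0],"jaw": 0},
  ],
)

```text
clock: 6.25
tcp_pos: [0.4231, 0.0552, 0.011]
orientation: [-3.139, -0.058, -0.012]
contact_force: [0.5, -0.6, -0.2]
grip_width: 0.0854
```

```bash
python3 look.py a6; python3 trk.py a6t.png;python3 -c "
from h import *
st(-85,-1,9)"
```

```text
t 6.25 F [-88.9   0.2] z 11.0 f [ 0.5 -0.6 -0.2] w 0.0854
turn deg (tool) [-0.13 -0.44 -0.03]
a6t.png 564 [ 16.73 -56.42]
a6t.png 598 [17.4  53.29]
a6t.png 813 [-44.62 -54.61]
t 6.35 F [-88.7   0.2] z 11.0 f [ 0.2 -0.1 -0.5] w 0.0853
turn deg (tool) [-0.14 -0.45 -0.03]
tool shift mm [3.7 1.2 2. ]
```

View pics/a6.png

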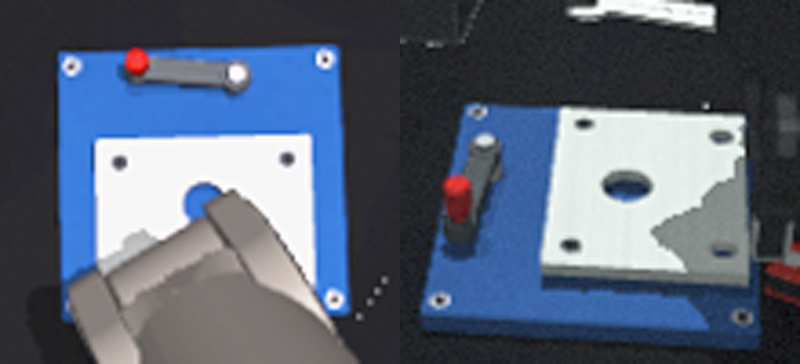

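drive_tool(
  commands=[
    {"linear": [0.0,0.001,0.003],"dr": [0,-0.4,0],"jaw": 0},
    {"linear": [0.005,0,0],"dr": [0,0,0],"jaw": 0},
    {"linear": [0.005,0,0],"dr": [0,0,0],"jaw": 0},
  ],
)

```text
clock: 6.72
tcp_pos: [0.4312, 0.054, 0.0074]
orientation: [-3.14, -0.058, 0.006]
contact_force: [-4.8, 0.4, 3.3]
grip_width: 0.0854
```

```bash
python3 look.py a7; python3 trk.py a7t.png
```

```text
t 6.72 F [-80.8  -1.3] z 7.4 f [-4.8  0.4  3.3] w 0.0854
turn deg (tool) [-0.07  0.23 -0.01]
a7t.png 559 [ 24.66 -56.43]
a7t.png 575 [24.94 53.32]
```

View pics/a7.png

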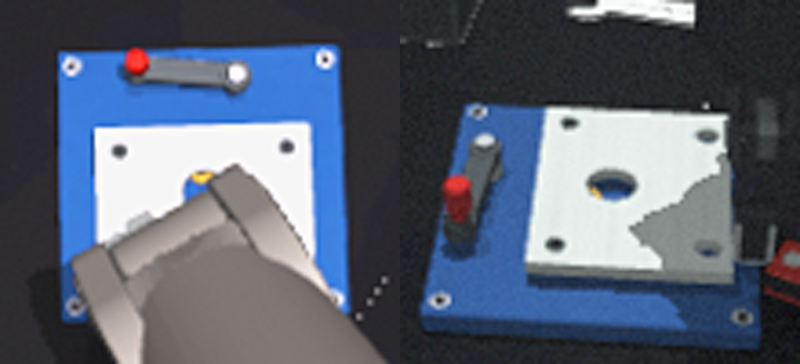

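drive_tool(
  commands=[
    {"linear": [0.004,0,0],"dr": [0,0,0],"jaw": 0},
    {"linear": [0.004,0,0],"dr": [0,0,0],"jaw": 0},
    {"linear": [0.002,0,0],"dr": [0,0,0],"jaw": 0},
  ],
)

```text
clock: 7.2
tcp_pos: [0.4424, 0.0545, 0.0075]
orientation: [-3.14, -0.058, 0.004]
contact_force: [-0.5, 0.5, -0.1]
grip_width: 0.0853
```

```bash
python3 look.py a8; python3 trk.py a8t.png
```

```text
t 7.2 F [-69.6  -1.2] z 7.5 f [-0.5  0.5 -0.1] w 0.0853
turn deg (tool) [-0.08  0.16 -0.02]
a8t.png 583 [ 35.54 -55.88]
a8t.png 615 [35.43 53.26]
```

View pics/a8.png

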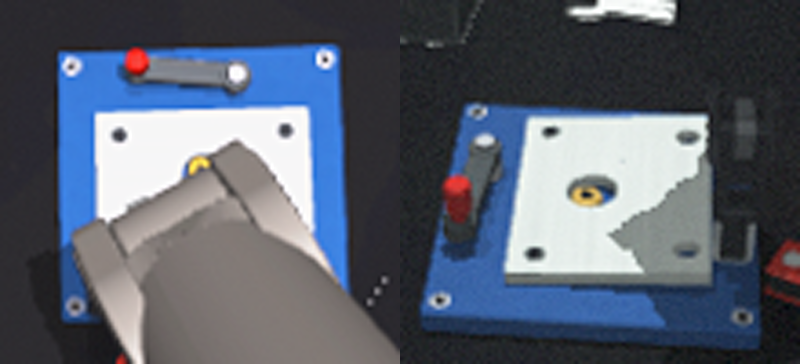

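drive_tool(
  commands=[
    {"linear": [0.002,0,0],"dr": [0,0,0],"jaw": 0},
    {"linear": [0.002,0,0],"dr": [0,0,0],"jaw": 0},
    {"linear": [0,0,0],"dr": [0,0,0],"jaw": 0},
  ],
)

```text
clock: 7.68
tcp_pos: [0.4472, 0.0547, 0.0076]
orientation: [-3.139, -0.057, 0.003]
contact_force: [-0.3, -0.4, 1.9]
grip_width: 0.0855
```

```bash
python3 look.py a9; python3 trk.py a9t.png
```

```text
t 7.67 F [-64.8  -1.1] z 7.6 f [-0.3 -0.4  1.9] w 0.0855
turn deg (tool) [-0.1   0.1  -0.03]
a9t.png 504 [ 38.9  -55.25]
a9t.png 562 [38.79 54.  ]
a9t.png 576 [ 18.41 -40.31]
```

View pics/a9.png

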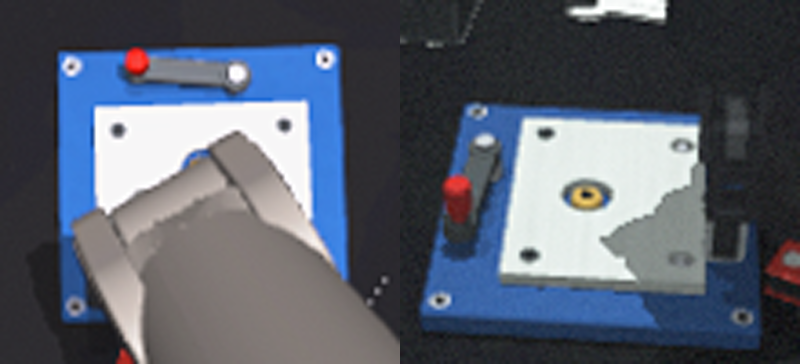

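drive_tool(
  commands=[
    {"linear": [-0.02,0,0],"dr": [0,0,0],"jaw": 0},
    {"linear": [0,0,-0.05],"dr": [0,0,0],"jaw": 0},
    {"linear": [0,-0.06,-0.05],"dr": [0,0,0],"jaw": 0.5},
    {"linear": [0,-0.06,0],"dr": [0,0,0],"jaw": 1},
    {"linear": [0.03,-0.05,0],"dr": [0,0,0],"jaw": 1},
    {"linear": [0.06,0,0],"dr": [0,0,0],"jaw": 1},
    {"linear": [0.06,0,0],"dr": [0,0,0],"jaw": 1},
    {"linear": [0.05,0,0],"dr": [0,0,0],"jaw": 1},
  ],
)

```text
clock: 8.78
tcp_pos: [0.6283, 0.2276, 0.1052]
orientation: [-3.133, -0.06, -0.012]
contact_force: [-0.0, 0.8, 0.8]
grip_width: -0.0001
```

```bash
python3 look.py b1; sed -i 's/blobs(f)/blobs(f,.023)/' trk.py; python3 trk.py b1t.png; python3 -c "
from h import *
st(112,40,42)"
```

```text
t 8.78 F [122.6 164.9] z 105.2 f [-0.   0.8  0.8] w -0.0001
turn deg (tool) [-0.44 -0.44  0.08]
b1t.png 424 [ 40.   -55.73]
t 8.88 F [126.  163.1] z 105.0 f [-0.5 -0.6 -0.8] w 0.0001
turn deg (tool) [-0.44 -0.63 -0.18]
tool shift mm [-14.3 123.6  61.9]
```

View pics/b1.png

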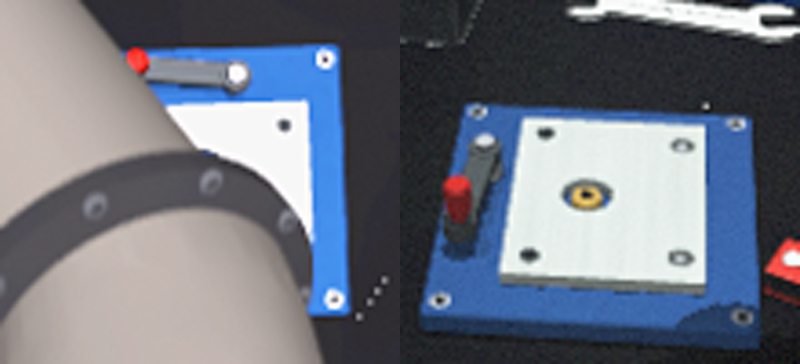

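View pics/b1t.png

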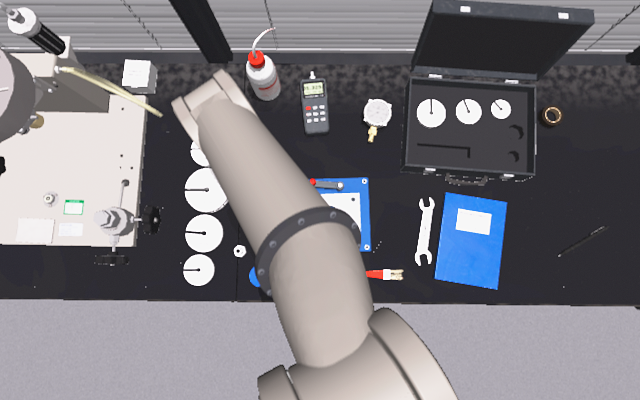

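```bash
python3 -c "
from h import *
c=viewer.calibration('side')
for u,v in((123,120),(306,125),(306,284),(100,273),(282,145),(281,258),(188,195)):
    q=((u+.5)/3.636-.5+290,(v+.5)/3.636-.5+170)
    print([W2F(ray('side',q,z,c)).round(1) for z in(.023,)])
for n in range(1):
  pass
for p in((55,70),(-55,70),(55,-70),(-55,-70)): 
  for z in (.023,.031):
    q=proj('side',[*F2W(*p),z]); print(p,z,((q+.5-[290,170])*3.636-.5).round(1)+[400,0])
"
```

```text
[array([ 54.7, -68.6])]
[array([-56.2, -72. ])]
[array([-55.8,  69.3])]
[array([54. , 69.4])]
[array([-41.9, -51. ])]
[array([-42.4,  49.7])]
[array([11. ,  0.1])]
(55, 70) 0.023 [498.  273.7]
(55, 70) 0.031 [497.6 262.6]
(-55, 70) 0.023 [704.5 284.9]
(-55, 70) 0.031 [705.4 273.7]
(55, -70) 0.023 [522.8 118.6]
(55, -70) 0.031 [522.6 108. ]
(-55, -70) 0.023 [704.  126.9]
(-55, -70) 0.031 [704.8 116.2]
```

drive_tool(
  commands=[
    {"linear": [-0.008,0.06,0],"dr": [-0.4,-0.6,0],"jaw": 1},
    {"linear": [-0.006,0.058,0.01],"dr": [0,0,0],"jaw": 1},
    {"linear": [0,0.003,0.03],"dr": [0,0,0],"jaw": 1},
    {"linear": [0,0,0.02],"dr": [0,0,0],"jaw": 1},
    {"linear": [0,0,0],"dr": [0,0,0],"jaw": 1},
  ],
)

```text
clock: 9.5
tcp_pos: [0.6232, 0.1032, 0.0425]
orientation: [-3.138, -0.056, -0.006]
contact_force: [-0.4, -0.2, 0.7]
grip_width: -0.0001
```

```bash
python3 look.py b2; python3 -c "
from h import *
st(100,40,42)"
```

```text
t 9.5 F [112.9  40.8] z 42.5 f [-0.4 -0.2  0.7] w -0.0001
turn deg (tool) [-0.16 -0.21 -0.1 ]
t 9.6 F [114.2  41.8] z 44.3 f [-1.5  0.1  0.7] w -0.0
turn deg (tool) [-0.21 -0.38 -0.05]
tool shift mm [-14.2   1.8   2.2]
```

View pics/b2.png

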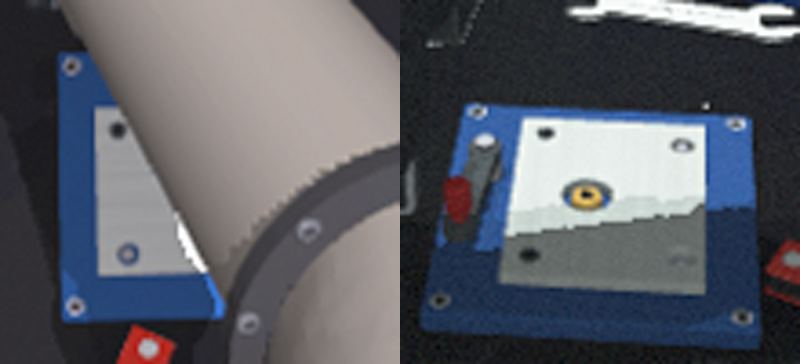

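drive_tool(
  commands=[
    {"linear": [-0.018,0.002,0.001],"dr": [0,0,0],"jaw": 1},
    {"linear": [-0.018,0.002,0],"dr": [0,0,0],"jaw": 1},
    {"linear": [-0.012,0.004,0],"dr": [0,0,0],"jaw": 1},
    {"linear": [-0.01,0.005,0],"dr": [0,0,0],"jaw": 1},
    {"linear": [-0.009,0.007,0],"dr": [0,0,0],"jaw": 1},
  ],
)

```text
clock: 10.22
tcp_pos: [0.5619, 0.0877, 0.0476]
orientation: [-3.131, -0.067, -0.03]
contact_force: [0.9, 1.3, 1.2]
grip_width: 0.0001
```

```bash
python3 look.py b3
```

```text
t 10.22 F [51.  27.5] z 47.6 f [0.9 1.3 1.2] w 0.0001
turn deg (tool) [-0.51 -1.11  0.33]
```

View pics/b3.png

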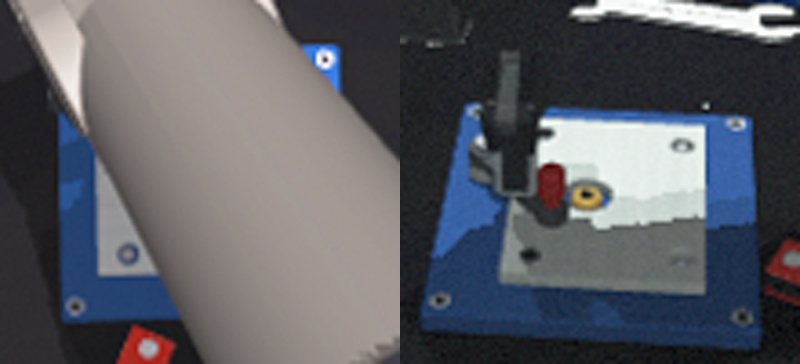

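```bash
cat > knob.py <<'E'
from h import *
import sys
im=cv2.imread('pics/'+sys.argv[1])[170:270,290:400].astype(int)
m=((im[...,2]>70)&(im[...,2]>2.2*im[...,1])).astype(np.uint8);m[:, 95:]=0
n,l,s,ce=cv2.connectedComponentsWithStats(m);i=1+np.argmax(s[1:,4]);print(s[i],ce[i])
x,y,w,h=s[i,:4];c=viewer.calibration('side')
# centroid ~ mid height 47.5 mm
p=W2F(ray('side',(ce[i][0]+290,ce[i][1]+170),.0485,c));print('knob',p.round(1),'theta',np.arctan2(-(p[0]-73),p[1]+25).round(3),'r',np.hypot(p[0]-73,p[1]+25).round(1))
E
python3 knob.py side0.png; python3 knob.py b3s.png; python3 -c "
from h import *
st(28,44,44)"
```

```text
[12 48  7 13 73] [15.23287671 53.63013699]
knob [80.5 37.8] theta -0.118 r 63.2
[38 45  7 12 70] [41.05714286 50.25714286]
knob [30.4 23.2] theta 0.723 r 64.3
t 10.32 F [49.9 26. ] z 47.1 f [ 0.6 -0.8 -0.8] w 0.0002
turn deg (tool) [-0.43 -0.98  0.23]
tool shift mm [-21.9 -18.1   2.8]
```

drive_tool(
  commands=[
    {"linear": [0.006,0,0],"dr": [-0.4,-0.9,0],"jaw": 1},
    {"linear": [0,-0.028,0.002],"dr": [0,0,0],"jaw": 1},
    {"linear": [-0.03,0,0],"dr": [0,0,0],"jaw": 1},
    {"linear": [0,0,0],"dr": [0,0,0],"jaw": 1},
  ],
)

```text
clock: 10.82
tcp_pos: [0.5379, 0.1134, 0.0449]
orientation: [3.14, 0.061, -0.001]
contact_force: [0.0, 0.2, -0.6]
grip_width: 0.0003
```

```bash
python3 look.py b4;python3 knob.py b4s.png
```

```text
t 10.82 F [28.  54.1] z 44.9 f [ 0.   0.2 -0.6] w 0.0003
turn deg (tool) [0.05 0.04 0.1 ]Traceback (most recent call last):
  File "knob.py", line 5, in <module>
    n,l,s,ce=cv2.connectedComponentsWithStats(m);i=1+np.argmax(s[1:,4]);print(s[i],ce[i])
                                                     ~~~~~~~~~^^^^^^^^^
    return _wrapfunc(a, 'argmax', axis=axis, out=out, **kwds)
    return bound(*args, **kwds)
ValueError: attempt to get argmax of an empty sequence
```

View pics/b4.png

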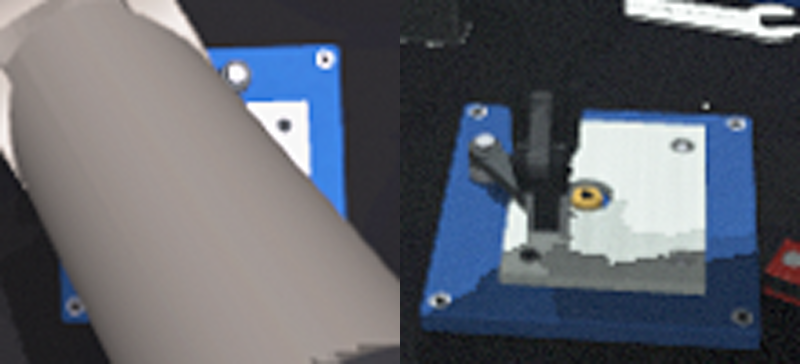

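drive_tool(
  commands=[
    {"linear": [-0.002,0.01,0],"dr": [0,0,0],"jaw": 1},
    {"linear": [-0.006,0.012,0],"dr": [0,0,0],"jaw": 1},
    {"linear": [-0.005,0.012,0],"dr": [0,0,0],"jaw": 1},
    {"linear": [-0.003,0.01,0],"dr": [0,0,0],"jaw": 1},
  ],
)

```text
clock: 11.42
tcp_pos: [0.5238, 0.072, 0.0449]
orientation: [-3.135, -0.064, 0.004]
contact_force: [-2.1, 2.1, 0.3]
grip_width: 0.0003
```

```bash
python3 look.py b5
```

```text
t 11.43 F [12.3 13.2] z 44.9 f [-2.1  2.1  0.3] w 0.0003
turn deg (tool) [-0.33  0.14  0.21]
```

View pics/b5.png

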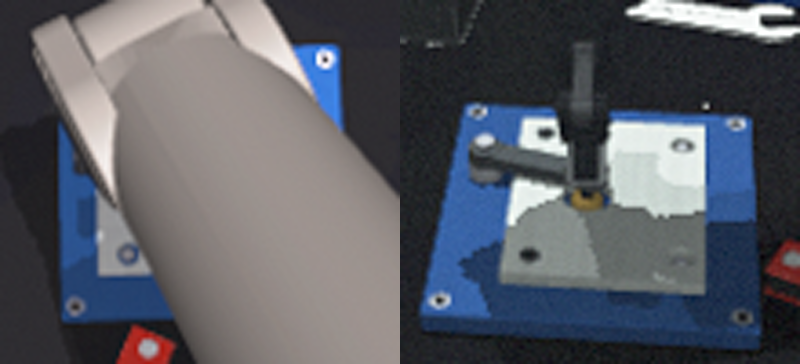

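Good contact. The last 16 mm go in small steps.

drive_tool(
  commands=[
    {"linear": [-0.002,0.007,0],"dr": [0,0,0],"jaw": 1},
    {"linear": [-0.001,0.006,0],"dr": [0,0,0],"jaw": 1},
    {"linear": [0,0.003,0],"dr": [0,0,0],"jaw": 1},
  ],
)

```text
clock: 11.9
tcp_pos: [0.5227, 0.0535, 0.045]
orientation: [-3.136, -0.059, 0.001]
contact_force: [-2.4, 6.2, 1.1]
grip_width: -0.0001
```

```bash
python3 look.py b6
```

```text
t 11.9 F [10.6 -5.1] z 45.0 f [-2.4  6.2  1.1] w -0.0001
turn deg (tool) [-0.29  0.04  0.04]
```

View pics/b6.png

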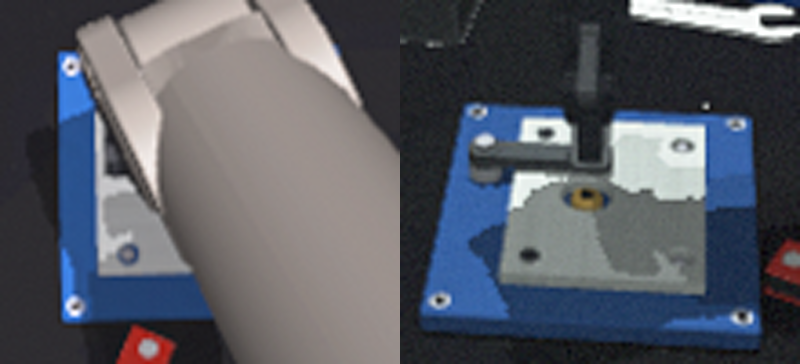

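drive_tool(
  commands=[
    {"linear": [0,-0.02,0],"dr": [0,0,0],"jaw": 1},
    {"linear": [0,-0.01,-0.03],"dr": [0,0,0],"jaw": 1},
    {"linear": [0,0,-0.06],"dr": [0,0,0],"jaw": 1},
    {"linear": [0,-0.05,-0.03],"dr": [0,0,0],"jaw": 1},
    {"linear": [0,-0.06,0],"dr": [0,0,0],"jaw": 1},
    {"linear": [-0.03,-0.06,0],"dr": [0,0,0],"jaw": 1},
    {"linear": [-0.03,-0.05,0],"dr": [0,0,0],"jaw": 1},
    {"linear": [0,0,0],"dr": [0,0,0],"jaw": 1},
  ],
)

```text
clock: 13.0
tcp_pos: [0.4595, 0.3022, 0.1715]
orientation: [-3.135, -0.05, -0.012]
contact_force: [0.3, 0.3, 0.3]
grip_width: 0.0003
```

```bash
python3 look.py c1; python3 trk.py c1t.png; python3 knob.py c1s.png
```

```text
t 13.0 F [-43.3 245.7] z 171.5 f [0.3 0.3 0.3] w 0.0003
turn deg (tool) [-0.33 -0.46 -0.3 ]
c1t.png 548 [ 40.02 -55.66]
c1t.png 611 [39.85 54.46]
c1t.png 618 [-41.73 -53.24]
c1t.png 790 [-42.05  48.37]
[51 30  6 13 64] [53.484375 35.734375]
knob [  8.4 -26.8] theta 1.598 r 64.6
```

View pics/c1.png

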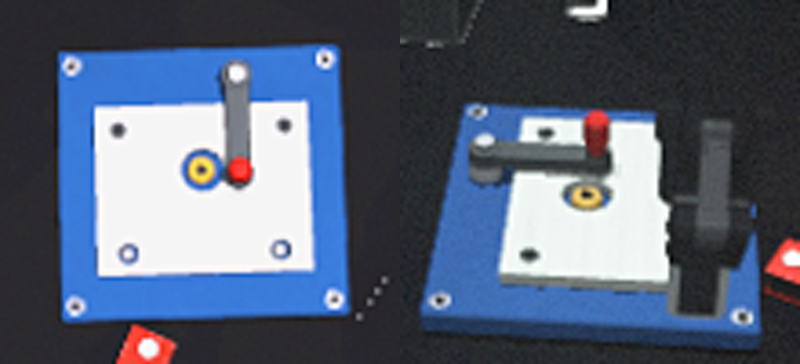

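View pics/c1t.png

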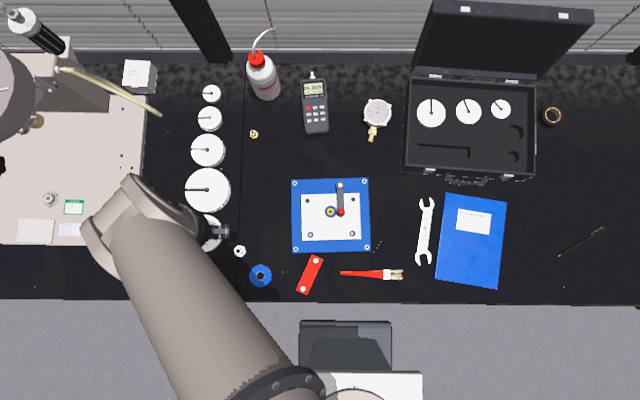

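```bash
python3 -c "
from h import *
st(); print(job.hand_in())"
```

```text
t 13.1 F [-40.5 240.7] z 171.0 f [ 0.3 -0.   0.1] w -0.0002
turn deg (tool) [-0.16 -0.48 -0.73]
the job is handed in; nothing more can be done
None
```

The plate is seated over both pins and the clamp is swung in to its stop. I handed the job in at 13.1 s; no verdict was reported.

**What I did:** I pushed the plate about 3.5 mm sideways with the shut fingertips. I then pushed it about 23 mm towards home with the open fingertips on its near edge, and it dropped over the boss and both pins. Last, I pushed the red knob round in two strokes until the force rose to about 6 N, which I took as the stop, and backed the arm clear.

**Last checks:**
- **Plate:** the top view puts it about 0.6 mm from home and turned about 0.1°. Before the clamp swing, the side view showed all four corners at the seated height. I did not repeat that height check afterwards, because the gripper covered one corner in the last side view.
- **Clamp:** the knob's position in the last side view gives about 1.6 rad. That is slightly past the 1.57 stop, within measuring error.
- **Bystanders:** by eye, none has moved in the last top view.
- **Contact:** the force reads about 0 N with the tool about 240 mm to the left of the fixture.

No check failed. The only disagreement is in the dark blobs used to locate the near holes. These read up to 3 mm off in y, because the tracker picks up the shadow ring round the pins there. I relied on the screw heads instead.

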